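# Fasten a freshly painted bumper trim with a push rivet

### The arm

A 6-joint arm with a two-finger parallel gripper is mounted at the origin on the work surface. World frame = base frame: x ahead of the robot, y to its left, z up, the work surface at z = 0. Lengths are in m, angles in rad, forces in N, time in s.
With the tool pointing down it reaches from about 0.4 to 0.825 m from the base axis. Payload 7 kg.
Tool frame: the origin (TCP) lies at the very end of the fingers, on their centre line; the grasp point (between the pads) lies arm.hold_point_z behind it (arm.hold_point_z is the distance from the TCP to the grasp point, in m); z points along the fingers, y is the line along which they close (so a half turn about z gives the same grasp; the last joint's range is limited). The gripper opens to 88 mm and grips with 3 to 60 N. Pads are 19 mm wide; open, the fingers measure 130 mm over their backs; the gripper's body (78 mm by 193 mm) begins 47 mm behind the grasp point.
Start: joints at [1.497, 0.359, 0.012, 0, -1.224, -0.288], TCP at [0.239, 0.631, 0.205] pointing down, gripper open.
Joint ranges: [-3.07, 3.07], [-1.43, 2.12], [-1.02, 1.25], [-3.03, 1.67], [-3.05, -0], [-3.03, 3.03]. Speed limits (rad/s): [2.39, 2.39, 3.01, 3.14, 3.14, 3.14].

### API

Orientations are given as [roll, pitch, yaw] about the fixed x, y, z axes, in that order (R = Rz(yaw) Ry(pitch) Rx(roll)).
In Python, from station import arm gives the robot as it stands.
- The arm moves only by the shell command python3 -m creep 'ROWS' [FORCE]. ROWS is a JSON list of rows, 1 to 20 of them, each of 5 numbers: the finger opening in m, then dx, dy, dz in m, then a turn about the tool's z in rad; each row is the pose to reach, as a shift and turn from the pose commanded when the command began, along the tool's axes at that moment; what a row does not reach only later rows make up. A row lasts 1/12 s, in which the tool goes at most 0.0417 m and 0.125 rad, less where a joint would pass 70% of its speed; a pose out of reach is approached as far as the arm can. The fingers move at their own pace and stop on an object; FORCE is the grip in N (left out, the last holds). Time passes only in rows, so rows that do not move let the fingers close. It prints the time, the measured TCP pose, the force, the opening and the grip force at its end.
- arm.get_state(): the state, without advancing time (a new reading comes with each control period).
- arm.grab_frame(name): name is "side" or "top" or "wrist"; returns the picture (420x560x3 uint8, red, green, blue); there is no depth.
- arm.camera_params(name): a dict with "fx", "fy", "cx", "cy" (pixels), "D" ([k1, k2, p1, p2, k3] as OpenCV has them; the pictures are not rectified), "T" (4x4, takes a point from camera to world coordinates); the wrist camera has in their place "hand_eye" (4x4, takes a point from camera to tool coordinates, whose origin is the TCP and whose axes are the flange's). Camera axes: x right, y down, z forward; pixel columns grow to the right and rows downward; lengths in m; the calibration is good to about 2 mm. A picture is of the moment at which its call begins: read the wrist's pose just before it. camera_params takes no time and is no camera call.
- arm.job_done(): hands the job in; it is judged then, once.
The state is a dict: "t": time; "q": joint angles; "qd": joint speeds; "joint_efforts": joint torques, N m; "eef_pos": TCP position; "ee_rot": TCP orientation; "force": force on the tool from outside, world axes, zero at the start; "moment": the same for the moment, N m; "width": finger opening in m; "gripper_force": force on a finger pad.
Only numpy, scipy, OpenCV 4.12 (cv2) and the standard library are available. Lean on these libraries where they do the work, as an engineer would, in place of code of your own. Each camera call takes 0.05 s, during which the arm holds its last target. There are 200 camera calls.

### The job

Take the black push rivet with the orange pin from the clip rack, put it in the empty hole of the blue painted trim panel and seat its flange fully home while the pin is still up; then push the orange pin down flush so that the rivet spreads and locks, and let go. The fresh paint and its jig are delicate: never load the panel with more than about 25 N (a light thumb push), and leave the other fasteners and everything else on the bench where they are.

Things in the scene. Friction and masses are not known exactly. Their poses are not given: they have to be found in the camera images.
- rivet: Push rivet, about 26 g: black flange 28 mm across, 3 mm thick; under it a round 12 mm neck tapering to a two-legged tip 22 mm down. On its axis a square 8.5 x 8.5 mm orange pin, top 13 mm above the flange's underside (10 above its top) when up: grip it there. Origin on the axis at the flange's underside, z up, x and y square to the pin. Stands in a rack pocket, flange on the rack's top.
- rivet_pin (a joint): How far the orange pin is pushed in, m: 0 up, 0.0095 at its stop (flush but for 0.5 mm). Starts between 0 and 0.0015. Slides against about 14 N of friction, stays where left, and spreads the legs as it goes in: with the pin down the rivet does not fit the hole.
- pin_top (a point): Centre of the top face of the orange pin; z up.
- hole (a point): Centre of the empty round hole, 13.5 mm across, at the panel's top face (62 to 76 mm above the bench at the start); hollow below. z up, x and y along the panel's.
- panel: Blue painted trim panel lying level in a jig, 100 (x) by 250 mm (y), 6 mm thick, its origin in the middle of its underside. The empty hole is at y = -55 mm, an already fitted flush rivet at y = +55 mm; a 4 mm high rib runs along its +x edge and a lip hangs from its -x edge. It can move only straight up and down.
- jig: Fixed foot of the jig, 120 x 250 mm, origin under its middle. Loaded by more than about 10 N, the cradle that carries the panel slips down by the play it has left, an unknown 0 to 14 mm, and stays down; besides, the panel gives on rubber, about 8 N per mm, and springs back.
- rack: Fixed grey clip rack, 70 (x) by 200 (y) by 45 mm high; origin under its middle; three 19 mm pockets at y = -65, 0 and +65 mm, holding the rivet and two other fasteners in any order.
- grey_rivet: Other fastener in the rack, all grey with a white square pin, the wrong size for the hole; leave it. Origin at its flange's underside.
- tree_clip: Other fastener in the rack, an all-black one-piece clip without a pin; leave it. Origin at its flange's underside.
- tape_roll: Yellow roll of masking tape lying flat, 90 mm across, 25 mm high; bystander, origin under its middle.
- mix_cup: White mixing cup, 84 mm across, 100 mm high; bystander, origin under its middle.
- tin: Small paint tin, 80 mm across, 90 mm high; bystander, origin under its middle.
- driver: Screwdriver lying on the bench; bystander.
- stirrer: Flat white paint stirring stick with a blue end, 240 x 22 x 5 mm, lying on the bench; bystander.
- jar: Amber jar with a red cap, 60 mm across, 70 mm high; bystander, origin under its middle.

How it is judged:
By the outcome, as a careful person would: the job done as asked, in the order asked, and still so for the second after the job is handed in, with the robot touching nothing.
It also fails if it takes over 50 s, if anything falls off the work surface, if the arm or the gripper's body presses on something with over 40 N, if the wrist force passes 120 N, or if a joint passes its speed limit or range.

## Working session

There is one attempt and no reset: what is moved stays moved. The work goes in short steps, Python scripts to look and compute and a shell command to move; the robot and the scene stay as the last step left them, time stands still between calls to the robot, and variables do not carry over. Pictures are saved under pics/ and viewed, at most 10 in all, crops included, and the job is handed in when it is done.

```bash
mkdir -p pics; ls; python3 - <<'E'
from station import arm
import cv2,numpy as np
for n in("top","side","wrist"):
    s=arm.get_state()
    cv2.imwrite(f"pics/{n}0.png",arm.grab_frame(n)[:,:,::-1]); print(n,arm.camera_params(n))
print(s,arm.hold_point_z)
E
```

```text
pics
top {'fx': 513.338976648956, 'fy': 513.338976648956, 'cx': 275.4046374453345, 'cy': 213.18531514169564, 'D': array([-0.07048898,  0.        ,  0.        ,  0.        ,  0.        ]), 'T': array([[-0.01611905, -0.99703441,  0.07525001,  0.41933394],
       [-0.99977833,  0.01505231, -0.01472169,  0.00711366],
       [ 0.01354535, -0.07547063, -0.99705602,  1.61645521],
       [ 0.        ,  0.        ,  0.        ,  1.        ]])}
side {'fx': 494.83987030050537, 'fy': 494.83987030050537, 'cx': 283.51149808543363, 'cy': 216.10600152879846, 'D': array([-0.02469713,  0.        ,  0.        ,  0.        ,  0.        ]), 'T': array([[ 8.49519136e-01, -3.73586114e-01,  3.72492487e-01,
         7.76961123e-02],
       [-5.27556915e-01, -6.00283362e-01,  6.01118613e-01,
        -7.61756042e-01],
       [-9.68524194e-04, -7.07172752e-01, -7.07040141e-01,
         9.57666830e-01],
       [ 0.00000000e+00,  0.00000000e+00,  0.00000000e+00,
         1.00000000e+00]])}
wrist {'fx': 370.6119695361167, 'fy': 370.6119695361167, 'cx': 274.5528728578405, 'cy': 212.9599559624064, 'D': array([-0.061
[... 406 characters left out ...]
e+00]])}
{'t': 0.1, 'q': array([ 1.49711853e+00,  3.59309647e-01,  1.11594822e-02, -2.97758511e-04,
       -1.22409821e+00, -2.88058533e-01]), 'qd': array([-1.29377557e-03, -7.38872737e-04,  1.83293314e-03,  1.62554058e-03,
        1.89762966e-03,  6.24773493e-05]), 'joint_efforts': array([-2.21846560e-03, -5.84167349e+01,  2.93753010e+01,  7.01553270e+00,
        1.01927086e-02, -5.61882530e-05]), 'eef_pos': array([0.2387744 , 0.63086166, 0.20442589]), 'ee_rot': array([ 3.14012091e+00, -1.44155136e-04, -3.61837599e-01]), 'force': array([-0.92880691, -1.06668496,  0.30824335]), 'moment': array([-0.04611718,  0.00424151, -0.02810772]), 'gripper_force': 0.0, 'width': 0.0878926484615981} 0.0188
```

View pics/top0.png

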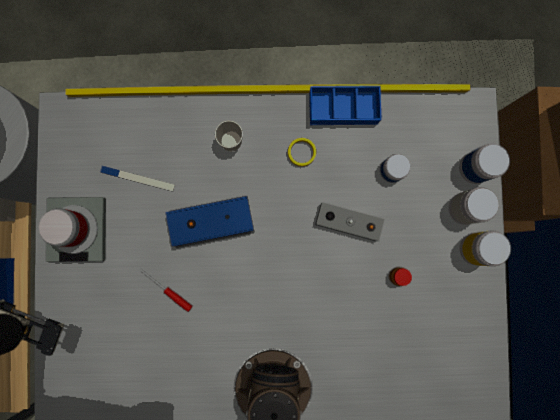

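View pics/side0.png

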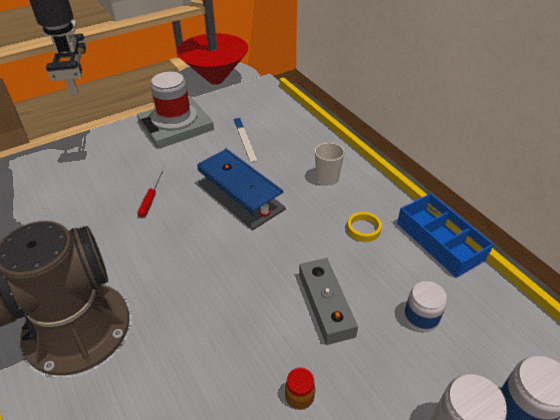

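Top picture: the orange-pin rivet stands in the rack at (371,227), the grey one at (350,221) and the tree clip at (331,215). On the panel the fitted rivet is at (192,224) and the empty hole at (227,217). In the side picture the rivet is at (337,316) and the fitted one at (227,167).

```bash
cat > h.py <<'E'
from station import arm
import cv2,numpy as np
from scipy.spatial.transform import Rotation as R
def cam(n,s=None):
    p=arm.camera_params(n); K=np.array([[p['fx'],0,p['cx']],[0,p['fy'],p['cy']],[0,0,1]])
    if n=="wrist":
        T=np.eye(4);T[:3,:3]=R.from_euler('xyz',s['ee_rot']).as_matrix();T[:3,3]=s['eef_pos'];T=T@p['hand_eye']
    else:T=p['T']
    return K,p['D'],T
def ray(c,uv):
    K,D,T=c; x=cv2.undistortPoints(np.array([[uv]],float),K,D)[0,0]
    d=T[:3,:3]@[x[0],x[1],1]; return T[:3,3],d/np.linalg.norm(d)
def onz(c,uv,z):
    o,d=ray(c,uv); return o+d*(z-o[2])/d[2]
def tri(cs,uvs):
    A=np.zeros((3,3));b=np.zeros(3);rs=[ray(c,u) for c,u in zip(cs,uvs)]
    for o,d in rs: M=np.eye(3)-np.outer(d,d);A+=M;b+=M@o
    p=np.linalg.solve(A,b); return p,[float(np.linalg.norm((np.eye(3)-np.outer(d,d))@(p-o))) for o,d in rs]
def proj(c,P):
    K,D,T=c;Ti=np.linalg.inv(T);return cv2.projectPoints(np.array([P],float),cv2.Rodrigues(Ti[:3,:3])[0],Ti[:3,3],K,D)[0][0,0]
def blobs(m,amin=5):
    n,_,st,ce=cv2.connectedComponentsWithStats(m.astype(np.uint8));return [(st[i].tolist(),ce[i].round(2).tolist()) for i in range(1,n) if st[i][4]>=amin]
def hsv(im): return cv2.cvtColor(im,cv2.COLOR_RGB2HSV)
def orange(im): h=hsv(im);return (h[...,0]>4)&(h[...,0]<18)&(h[...,1]>150)&(h[...,2]>90)
def blue(im): h=hsv(im);return (h[...,0]>100)&(h[...,0]<125)&(h[...,1]>120)&(h[...,2]>40)
def delta(s,dw): return R.from_euler('xyz',s['ee_rot']).as_matrix().T@np.array(dw)
E
python3 - <<'E'
from h import *
for n in("top","side"):
    im=cv2.imread(f"pics/{n}0.png")[:,:,::-1].copy()
    c=cam(n); print(n,"orange",[b for b in blobs(orange(im),4) if b[0][2]<20])
    for st,ce in blobs(blue(im),1500): print("blue",st,ce)
    m=blue(im).astype(np.uint8)
    cs,_=cv2.findContours(m,cv2.RETR_CCOMP,cv2.CHAIN_APPROX_NONE)
    for k in cs:
        a=cv2.contourArea(k)
        if a>2500: print("rect",cv2.minAreaRect(k))
        x=cv2.boundingRect(k)
        if 10<a<300 and x[0]<310 and x[1]>140:print("c",a,x)
    g=cv2.cvtColor(im,cv2.COLOR_RGB2GRAY)
a=[];ims=[]
for n,x,y in(("top",209,221),("top",350,221),("side",240,185),("side",328,300)):
    im=cv2.imread(f"pics/{n}0.png");ims.append(cv2.resize(im[y-50:y+50,x-65:x+65],(390,300),interpolation=cv2.INTER_CUBIC))
cv2.imwrite("pics/crops.png",np.vstack([np.hstack(ims[:2]),np.hstack(ims[2:])]))
E
```

```text
top orange [([545, 87, 4, 6, 8], [546.25, 89.75]), ([548, 87, 8, 6, 16], [551.06, 89.06]), ([540, 88, 3, 3, 5], [541.4, 88.6]), ([541, 92, 4, 2, 4], [542.5, 92.25]), ([557, 92, 3, 3, 5], [558.2, 93.2]), ([542, 97, 7, 6, 10], [544.6, 99.6]), ([553, 99, 3, 2, 4], [553.75, 99.5]), ([557, 99, 2, 3, 4], [557.75, 100.25]), ([539, 101, 2, 5, 6], [539.5, 103.0]), ([543, 105, 3, 3, 6], [544.0, 105.83]), ([189, 222, 4, 4, 10], [190.6, 223.3]), ([370, 225, 3, 4, 10], [371.2, 226.5])]
blue [310, 86, 71, 39, 2545] [344.43, 105.18]
blue [166, 197, 87, 49, 2818] [209.32, 221.01]
c 263.5 (2, 258, 12, 46)
rect ((208.90386962890625, 221.01922607421875), (34.908668518066406, 82.95711517333984), 78.69007110595703)
c 70.0 (186, 219, 11, 10)
c 17.5 (224, 214, 6, 6)
c 88.0 (101, 166, 18, 10)
rect ((345.0, 105.0), (38.0, 70.0), 90.0)
side orange [([200, 0, 3, 2, 4], [201.25, 0.25]), ([59, 57, 10, 5, 34], [63.44, 58.97]), ([179, 57, 4, 4, 5], [180.2, 58.4]), ([225, 165, 4, 3, 9], [226.67, 165.89]), ([335, 312, 5, 6, 26], [337.0, 314.35])]
blue [198, 149, 85, 67, 2559] [238.84, 180.43]
blue [397, 193, 97, 84, 3869] [443.23, 234.82]
rect ((444.0792541503906, 232.8226318359375), (97.05862426757812, 50.12648010253906), 42.51044845581055)
rect ((238.63369750976562, 179.17486572265625), (82.15608215332031, 38.33543014526367), 39.20720291137695)
c 13.5 (249, 185, 6, 5)
c 52.5 (222, 163, 11, 8)
```

View pics/crops.png

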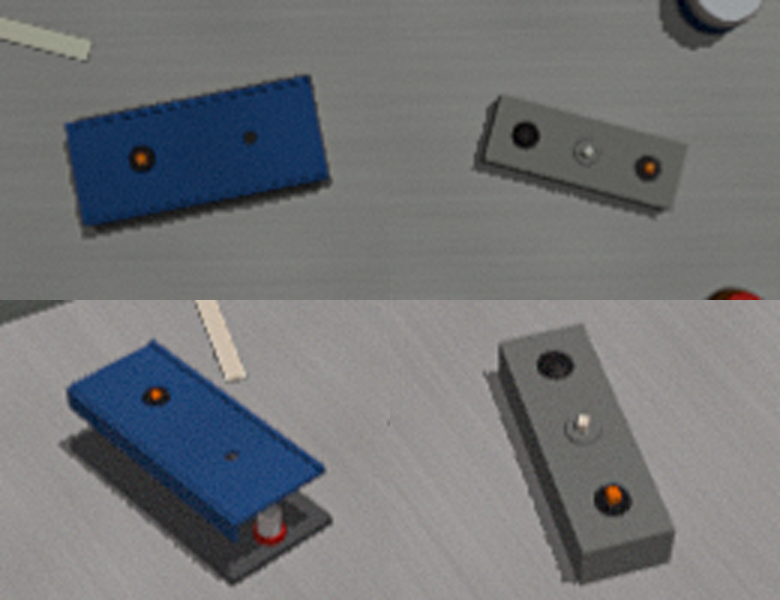

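The crops show the orange pin standing up in the rack's right pocket and the dark empty hole at top (227,217), side (251.5,187). The panel is raised in its jig with the rib on its far edge.

```bash
python3 - <<'E'
from h import *
t,sd=cam("top"),cam("side")
print("pin",tri([t,sd],[(371.2,226.5),(337,314.35)]))
print("hole",tri([t,sd],[(226.5,216.5),(251.5,187)]))
print("fitted",tri([t,sd],[(191,223.5),(226.7,165.9)]))
# yaw from rack (top corners crop) & panel
A,B=onz(t,(331,215),.048),onz(t,(371.2,226.5),.056);print("rack dir",A[:2]-B[:2],np.degrees(np.arctan2(*(A-B)[[1,0]])))
A,B=onz(t,(191,223.5),.07),onz(t,(226.5,216.5),.07);print("panel dir",np.linalg.norm(A-B),np.degrees(np.arctan2(*(A-B)[[1,0]])))
s=arm.get_state();print(R.from_euler('xyz',s['ee_rot']).as_matrix().round(3))
h=np.array([.47,.117,.07]);
for z in (.2,.25,.28): print(delta(s,np.array([.457,.111,z])-s['eef_pos']),delta(s,np.array([.43,-.27,z])-s['eef_pos']))
E
```

```text
pin (array([ 0.4926203 , -0.30895449,  0.05453682]), [0.0008150366206381816, 0.0008150366206381408])
hole (array([0.52894347, 0.13151347, 0.07167253]), [0.0009012733605274272, 0.0009012733605275007])
fitted (array([0.50908749, 0.2374327 , 0.07987151]), [0.001049716128669073, 0.0010497161286690119])
rack dir [0.0376924  0.12156067] 72.77287076235568
panel dir 0.10907251064946916 100.32424555028129
[[ 0.935 -0.354 -0.   ]
 [-0.354 -0.935 -0.001]
 [ 0.     0.001 -1.   ]]
[0.38814733 0.40901855 0.00509879] [0.49776787 0.77490529 0.00557956]
[ 0.38815355  0.40908239 -0.04490117] [ 0.49777409  0.77496913 -0.0444204 ]
[ 0.38815728  0.40912069 -0.07490115] [ 0.49777782  0.77500743 -0.07442037]
```

```bash
python3 -m creep '[[0.088,0.13,0.175,0,0],[0.088,0.13,0.175,0,0],[0.088,0.13,0.175,0,0],[0.088,0.13,0.175,0,0],[0.088,0.13,0.175,0,0],[0.088,0.13,0.175,0,0],[0.088,0.448,0.365,0,0],[0.088,0.448,0.365,0,0],[0.088,0.448,0.365,0,0],[0.088,0.448,0.365,0,0],[0.088,0.448,0.365,0,0],[0.088,0.448,0.365,0,0],[0.088,0.448,0.365,0,0],[0.088,0.448,0.365,0,0],[0.088,0.448,0.365,0,0],[0.088,0.448,0.365,0,0],[0.088,0.448,0.365,0,0]]'
cat >> h.py <<'E'
def snap(name):
    s=arm.get_state();im=arm.grab_frame("wrist").copy();cv2.imwrite(f"pics/{name}.png",im[:,:,::-1]);return s,im,cam("wrist",s)
def hole(im,c,guess):
    u=proj(c,guess);b=blue(im).astype(np.uint8)
    cs,hi=cv2.findContours(b,cv2.RETR_CCOMP,cv2.CHAIN_APPROX_NONE);out=[]
    for k,h in zip(cs,hi[0]):
        if h[3]>=0 and cv2.contourArea(k)>150:
            e=cv2.fitEllipse(k);out.append((np.linalg.norm(np.array(e[0])-u),e[0],e[1]))
    return min(out) if out else None
E
python3 - <<'E'
from h import *
s,im,c=snap("w1");print(s['t'],s['eef_pos'],s['ee_rot'],s['force'],s['q'])
print(proj(c,[.529,.1315,.07]),hole(im,c,[.529,.1315,.07]))
E
```

```text
t: 1.57
eef_pos: [0.5293, 0.1294, 0.2046]
ee_rot: [3.141, 0.001, -0.366]
force: [-0.5, 0.3, -0.1]
width: 0.0876
gripper_force: 0.0
1.5667 [0.52934523 0.12936669 0.2045692 ] [ 3.14058904e+00  8.57593728e-04 -3.65876631e-01] [-0.52988834  0.34811797 -0.05785291] [ 5.99268139e-01  1.46377801e-01 -2.75969707e-01 -1.46494554e-04
 -1.14976215e+00  6.05711947e-01]
[271.59228269 198.04296233] (np.float64(1.3847752522493477), (272.9587097167969, 198.26763916015625), (14.287649154663086, 16.231203079223633))
```

View pics/w1.png

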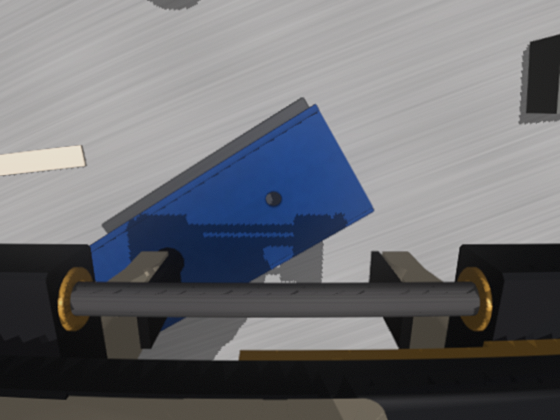

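Wrist picture: the hole is clear at (273,198), as predicted, with the fingers below it. Second view next, then on to the rack.

```bash
python3 -m creep '[[0.088,0.02,0.07,0,0],[0.088,0.02,0.07,0,0],[0.088,0.02,0.07,0,0],[0.088,0.02,0.07,0,0]]' | head -2
python3 - <<'E'
from h import *
s,im,c=snap("w2");print(s['eef_pos'],np.abs(s['qd']).max());g=[.529,.1315,.07]
b=hole(im,c,g);print(proj(c,g),b)
T=np.eye(4);s1=dict(eef_pos=[0.52934523,0.12936669,0.2045692],ee_rot=[3.14058904,8.57593728e-04,-3.65876631e-01])
c1=cam("wrist",s1);i1=cv2.imread("pics/w1.png")[:,:,::-1].copy();a=hole(i1,c1,g)
print(tri([c1,c],[a[1],b[1]]))
print(tri([c1,c,cam("top"),cam("side")],[a[1],b[1],(226.5,216.5),(251.5,187)]))
for z in(.066,.07,.074):print(onz(c1,a[1],z),onz(c,b[1],z))
E
python3 -m creep '[[0.088,0.102,0.352,0.03,0],[0.088,0.102,0.352,0.03,0],[0.088,0.102,0.352,0.03,0],[0.088,0.102,0.352,0.03,0],[0.088,0.102,0.352,0.03,0],[0.088,0.102,0.352,0.03,0],[0.088,0.102,0.352,0.03,0],[0.088,0.102,0.352,0.03,0],[0.088,0.102,0.352,0.03,0],[0.088,0.102,0.352,0.03,0],[0.03,0.102,0.352,0.03,0],[0.03,0.102,0.352,0.03,0]]'
python3 - <<'E'
from h import *
s,im,c=snap("w3");print(s['eef_pos'],s['ee_rot'],s['q'],proj(c,[.4926,-.309,.056]),blobs(orange(im),30))
m=orange(im).astype(np.uint8)
for k in cv2.findContours(m,0,1)[0]:
    if cv2.contourArea(k)>30: print(cv2.minAreaRect(k))
x,y=map(int,proj(c,[.4926,-.309,.056]));print(x,y);cv2.imwrite("pics/w3c.png",cv2.resize(im[max(0,y-75):y+75,x-100:x+100,::-1],(800,600)))
E
```

```text
t: 1.95
eef_pos: [0.5221, 0.0588, 0.2056]
[0.52206197 0.05878171 0.20559355] 0.025570186222104614
[194.40606078 218.05215307] (np.float64(1.2244826925528725), (195.6276092529297, 218.13687133789062), (13.561635971069336, 15.505324363708496))
(array([0.52852939, 0.13042824, 0.0703191 ]), [7.359101982532379e-05, 7.359101982551252e-05])
(array([0.52881674, 0.13066529, 0.07204652]), [0.000375427471387681, 0.0007541477666688822, 0.0013980234913355, 0.0006958810656652248])
[0.52753278 0.13081044 0.066     ] [0.52779015 0.13175632 0.066     ]
[0.52838648 0.13046514 0.07      ] [0.52854368 0.13051439 0.07      ]
[0.52924018 0.13011983 0.074     ] [0.5292972  0.12927246 0.074     ]
t: 3.0
eef_pos: [0.494, -0.3055, 0.175]
ee_rot: [-3.141, 0.0, -0.361]
force: [-0.3, 0.5, -0.0]
width: 0.0791
gripper_force: 0.0
[ 0.4940484  -0.30553691  0.17501851] [-3.14144602e+00  3.55674056e-04 -3.61117682e-01] [-2.17511734e-01  2.27122791e-01 -2.44316632e-01 -2.19995396e-04
 -1.09968794e+00  1.42729023e+00] [278.41982882 201.19798835] [([272, 194, 12, 13, 122], [277.59, 200.03])]
((277.5810852050781, 199.98651123046875), (11.343530654907227, 10.685934066772461), 80.53767395019531)
278 201
```

View pics/w3c.png

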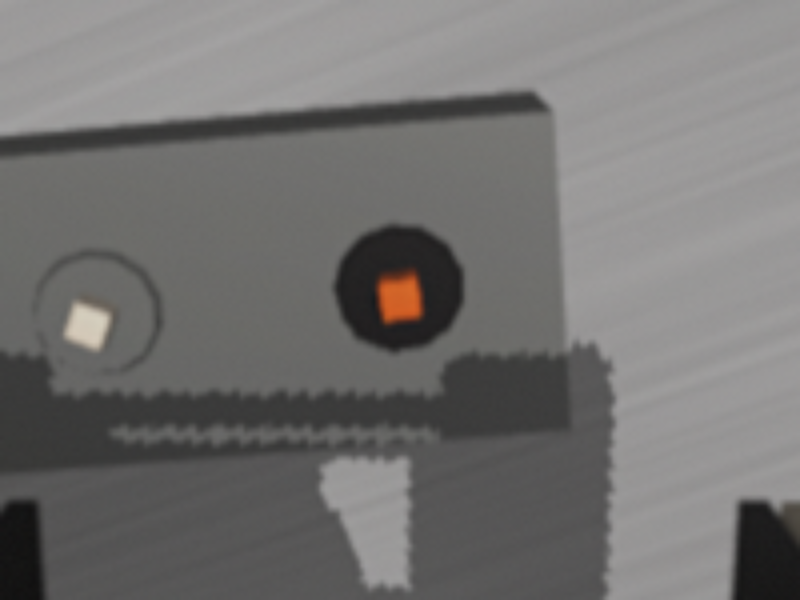

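The crop shows the pin at full-frame (277.6,200), turned about 9° counter-clockwise in the image. So I turn the tool by −0.16 and take a second, shifted view.

```bash
python3 -m creep '[[0.03,0,0.06,0.03,-0.16],[0.03,0,0.06,0.03,-0.16],[0.03,0,0.06,0.03,-0.16],[0.03,0,0.06,0.03,-0.16],[0.03,0,0.06,0.03,-0.16]]' | head -2
cat >> h.py <<'E'
def pintop(im):
    h=hsv(im);m=orange(im)&(h[...,2]>150);k=max(cv2.findContours(m.astype(np.uint8),0,1)[0],key=cv2.contourArea);return cv2.minAreaRect(k)
E
python3 - <<'E'
from h import *
s3=dict(eef_pos=[0.4940484,-0.30553691,0.17501851],ee_rot=[-3.14144602,3.55674056e-04,-3.61117682e-01])
c3=cam("wrist",s3);i3=cv2.imread("pics/w3.png")[:,:,::-1].copy()
s,im,c=snap("w4");print(s['eef_pos'],s['ee_rot'],s['width'],np.abs(s['qd']).max())
a,b=pintop(i3),pintop(im);print(a,b);p,e=tri([c3,c],[a[0],b[0]]);print(p,e)
for z in(.055,.058):print(onz(c3,a[0],z),onz(c,b[0],z),delta(s,onz(c,b[0],z)-s['eef_pos']))
h=hsv(i3);print(sorted(h[...,2][orange(i3)])[::12])
# edge directions on the z plane -> yaw
for cc,r in((c3,a),(c,b)):
    B=[onz(cc,q,.057) for q in cv2.boxPoints(r)];print([np.degrees(np.arctan2(*(B[i+1]-B[i])[[1,0]])).round(1) for i in range(3)],[np.linalg.norm(B[i+1]-B[i]).round(4) for i in range(3)])
E
```

```text
t: 3.47
eef_pos: [0.4732, -0.3616, 0.1458]
[ 0.47316241 -0.36156701  0.14583207] [ 3.14138892e+00 -7.68746052e-04 -2.00943749e-01] 0.04258819895156597 0.008507662776226442
((277.5, 200.0), (10.0, 9.0), 90.0) ((199.0, 198.0), (10.0, 10.0), 90.0)
[ 0.4931594  -0.30847229  0.05409014] [0.00013033152836967461, 0.00013033152836975436]
[ 0.49349144 -0.30857268  0.055     ] [ 0.49319506 -0.30866454  0.055     ] [ 0.00900072 -0.0558549   0.09082763]
[ 0.49415708 -0.30880096  0.058     ] [ 0.49373781 -0.30941828  0.058     ] [ 0.00968529 -0.05522405  0.08782829]
[np.uint8(91), np.uint8(107), np.uint8(126), np.uint8(162), np.uint8(180), np.uint8(200), np.uint8(206), np.uint8(208), np.uint8(210), np.uint8(211), np.uint8(213)]
[np.float64(-110.7), np.float64(159.6), np.float64(69.3)] [np.float64(0.0074), np.float64(0.0084), np.float64(0.0074)]
[np.float64(-101.6), np.float64(165.7), np.float64(78.4)] [np.float64(0.0074), np.float64(0.0076), np.float64(0.0075)]
```

```bash
python3 -m creep '[[0.02,0.0093,-0.0555,0,0],[0.02,0.0093,-0.0555,0,0],[0.02,0.0093,-0.0555,0.03,0],[0.02,0.0093,-0.0555,0.06,0],[0.02,0.0093,-0.0555,0.075,0],[0.02,0.0093,-0.0555,0.075,0]]'
python3 - <<'E'
from h import *
s,im,c=snap("w5");P=proj(c,[.4935,-.309,.0565]);print(s['t'],s['eef_pos'],P,proj(c,s['eef_pos']));print(blobs(orange(im),20))
x,y=map(int,P);cv2.imwrite("pics/w5c.png",cv2.resize(im[max(0,y-75):y+75,x-100:x+100,::-1],None,fx=4,fy=4))
E
```

```text
t: 4.02
eef_pos: [0.4911, -0.308, 0.0676]
ee_rot: [-3.141, 0.005, -0.201]
force: [-0.2, -0.4, -0.1]
width: 0.0201
gripper_force: 0.0
4.0167 [ 0.49112789 -0.30798364  0.06759602] [274.25627637 242.22412907] [273.19450115 254.19488781]
[([267, 231, 15, 19, 277], [273.9, 240.17])]
```

View pics/w5c.png

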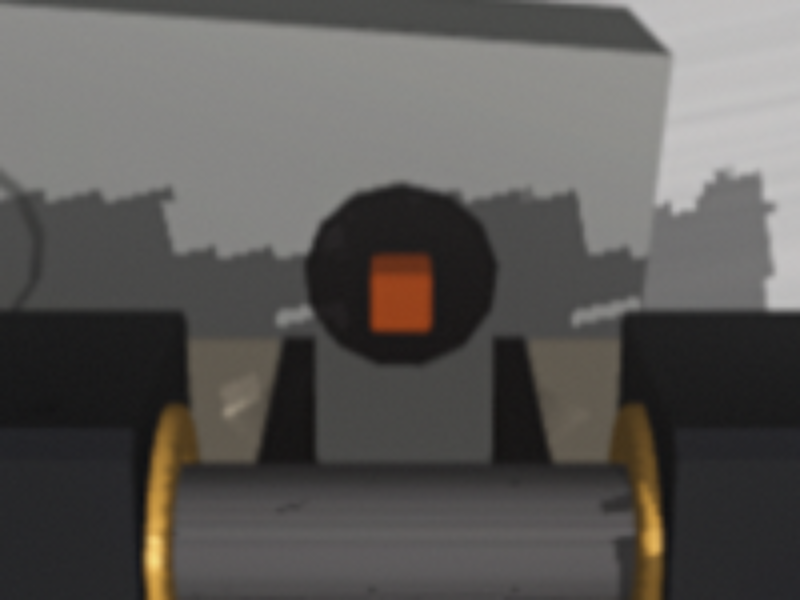

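Pin at (274,240), square to and centred between the fingers. Descending.

```bash
python3 -m creep '[[0.02,0.002,0,0.017,0],[0.02,0.002,0,0.017,0],[0.02,0.002,0,0.017,0]]'; python3 -m creep '[[0.02,0,0,0.001,0],[0.02,0,0,0.001,0]]'
```

```text
t: 4.32
eef_pos: [0.4951, -0.3103, 0.0545]
ee_rot: [3.141, -0.001, -0.201]
force: [0.3, -0.1, -0.5]
width: 0.0196
gripper_force: 0.0
t: 4.48
eef_pos: [0.4952, -0.3107, 0.0536]
ee_rot: [3.141, -0.002, -0.202]
force: [-0.3, 0.6, -0.1]
width: 0.0197
gripper_force: 0.0
```

```bash
python3 -m creep '[[0.02,-0.001,0,0.004,0],[0.02,-0.001,0,0.004,0],[0.02,-0.001,0,0.004,0]]'|sed -n '2p;4p'; python3 -m creep '[[0.02,0,0,0.0008,0],[0.02,0,0,0.0008,0]]'|sed -n '2p;4p'; python3 -m creep '[[0.02,0,0,0.0006,0],[0.02,0,0,0.0006,0]]'|sed -n '1,4p'
```

```text
eef_pos: [0.4932, -0.3104, 0.0484]
force: [-0.1, -0.1, -0.1]
eef_pos: [0.4934, -0.3104, 0.0474]
force: [-0.3, -0.0, -0.1]
t: 5.07
eef_pos: [0.4934, -0.3103, 0.0467]
ee_rot: [-3.142, 0.0, -0.202]
force: [-0.7, -0.3, -0.2]
```

```bash
python3 -m creep '[[0.02,0,0,0.0005,0],[0.02,0,0,0.0005,0]]'|sed -n '2p;4p'; python3 -m creep '[[0.02,0,0,0.0005,0],[0.02,0,0,0.0005,0]]'|sed -n '2,4p'
```

```text
eef_pos: [0.4934, -0.3103, 0.0463]
force: [-1.2, 0.1, 0.1]
eef_pos: [0.4934, -0.3103, 0.0458]
ee_rot: [-3.142, 0.0, -0.202]
force: [-0.5, 0.9, -0.5]
```

```bash
python3 - <<'E'
from h import *
s,im,c=snap("w6");cv2.imwrite("pics/w6c.png",cv2.resize(im[180:330,175:375,::-1],None,fx=4,fy=4));print(s['force'],proj(c,s['eef_pos']))
E
```

```text
[-0.47988571  0.93938245 -0.45148224] [273.19492955 254.19456887]
```

View pics/w6c.png

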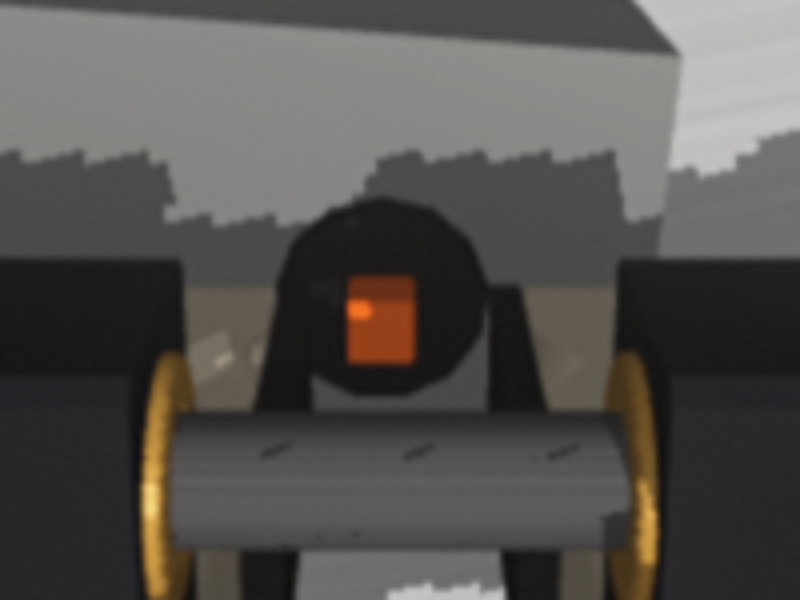

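The pin at (270.5,260) sits about 2 mm left of the finger centre (275), and the tips are not touching yet. Shifting by −y and feeling further down.

```bash
python3 -m creep '[[0.02,0,-0.002,0,0],[0.02,0,-0.002,0,0],[0.02,0,-0.002,0.0005,0],[0.02,0,-0.002,0.0005,0]]'|sed -n '2p;4p'; python3 -m creep '[[0.02,0,0,0.0005,0],[0.02,0,0,0.0005,0]]'|sed -n '2p;4p';
```

```text
eef_pos: [0.4938, -0.3083, 0.0453]
force: [0.4, 0.3, 0.2]
eef_pos: [0.4938, -0.3084, 0.0448]
force: [-0.2, -0.1, -0.0]
```

```bash
python3 -m creep '[[0.02,0,0,0.0005,0],[0.02,0,0,0.0005,0]]'|sed -n '2p;4p'; python3 -m creep '[[0.02,0,0,0.0005,0],[0.02,0,0,0.0005,0]]'|sed -n '2p;4p;5p'
```

```text
eef_pos: [0.4938, -0.3084, 0.0443]
force: [0.6, -1.1, -0.1]
eef_pos: [0.4938, -0.3084, 0.0438]
force: [0.6, -0.2, -0.2]
width: 0.0201
```

```bash
python3 - <<'E'
from h import *
s,im,c=snap("w7");m=orange(im);
def ext(im):
    m=orange(im);h=hsv(im)[...,2]
    col=[]
    r=np.where(m.any(1))[0];k=np.where(m.any(0))[0]
    x=int(np.median(k));return k[0],k[-1],[(int(y),int(h[y,k[2]:k[-2]].mean())) for y in r]
for n in("w5","w6","w7"):
    print(n,ext(cv2.imread(f"pics/{n}.png")[:,:,::-1].copy()))
print(s['eef_pos'],s['force'])
g=cv2.cvtColor(im,cv2.COLOR_RGB2GRAY)
for r in(235,245,255,262,268,272,276): print(r,g[r,230:318:2])
E
```

```text
w5 (np.int64(212), np.int64(339), [(231, 69), (232, 70), (233, 70), (234, 71), (235, 75), (236, 79), (237, 81), (238, 81), (239, 81), (240, 81), (241, 82), (242, 86), (243, 89), (244, 91), (245, 89), (246, 86), (247, 83), (248, 79), (249, 70), (274, 69), (275, 69), (276, 69), (296, 88), (297, 86), (298, 87), (310, 87), (330, 126)])
w6 (np.int64(211), np.int64(339), [(250, 59), (251, 61), (252, 64), (253, 65), (254, 66), (255, 72), (256, 75), (257, 75), (258, 75), (259, 72), (260, 70), (261, 69), (262, 69), (263, 69), (264, 69), (265, 69), (266, 70), (267, 71), (268, 74), (269, 76), (270, 71), (278, 62), (285, 47), (296, 87), (300, 94), (301, 93), (307, 92), (310, 87), (311, 84), (324, 77), (329, 98), (330, 98)])
w7 (np.int64(210), np.int64(336), [(251, 59), (252, 64), (253, 66), (254, 65), (255, 65), (256, 66), (257, 69), (258, 70), (259, 69), (260, 69), (261, 69), (262, 68), (263, 68), (264, 68), (265, 68), (266, 68), (267, 69), (268, 71), (269, 73), (270, 74), (271, 72), (272, 65), (275, 56), (276, 57), (279, 60), (288, 61), (295, 82), (300, 94), (302, 88), (303, 89), (305, 92), (3
[... 616 characters left out ...]
4  25  25  24  23  24  24  24  23  24  23
  73  88  86  88  86  86  87  87  73  21  24  23  23  24  24  24  21  23
  23  21  25  81  92  91  92  91]
268 [119 133 135 124 102  79  22  22  24  24  23  20  23  25  23  24  23  22
  73  86  85  85  85  86  86  87  68  21  22  21  24  23  22  32  21  20
  22  22  22  40  84  87  91  93]
272 [125 121  93  89  89  49  21  22  21  23  21  33  61  22  21  23  24  22
  43  54  56  56  58  57  57  56  35  21  23  24  22  24  64  69  17  19
  23  22  21  24  82  89  93  96]
276 [111 102  93  92  87  28  22  22  22  23  19  33  73  71  58  32  22  21
  20  21  23  23  23  24  23  23  22  21  22  39  56  73  73  62  18  20
  23  22  22  20  51  94  93  90]
```

```bash
python3 -m creep '[[0.02,0,0,0.0005,0],[0.02,0,0,0.0005,0]]'|sed -n '2p;4p'; python3 -m creep '[[0.02,0,0,0.0005,0],[0.02,0,0,0.0005,0]]'|sed -n '2p;4p;5p'
```

```text
eef_pos: [0.4938, -0.3084, 0.0433]
force: [-0.6, 0.5, 0.4]
eef_pos: [0.4938, -0.3084, 0.0428]
force: [-0.1, 0.4, -0.2]
width: 0.0202
```

```bash
python3 - <<'E'
from h import *
im=arm.grab_frame("side");x,y=map(int,proj(cam("side"),[.494,-.308,.045]));print(x,y)
cv2.imwrite("pics/s1.png",cv2.resize(im[y-50:y+40,x-60:x+60,::-1],(800,600),interpolation=cv2.INTER_CUBIC))
E
```

```text
336 316
```

View pics/s1.png

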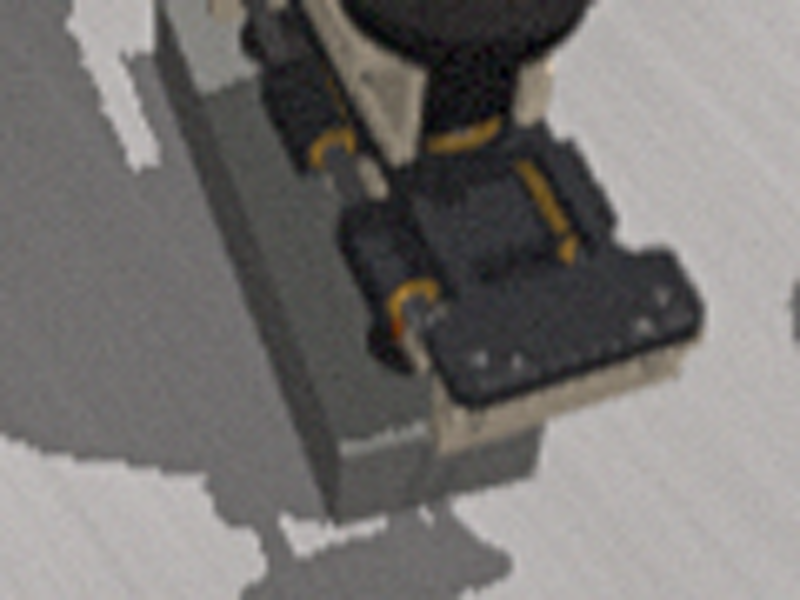

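The side view shows the fingertips on either side of the rivet, near the rack's top and still not pressing on it. I'll feel down a little further.

```bash
for i in 1; do :; done; python3 -m creep '[[0.02,0,0,0.0005,0],[0.02,0,0,0.0005,0]]'|sed -n '2p;4p'; python3 -m creep '[[0.02,0,0,0.0005,0],[0.02,0,0,0.0005,0]]'|sed -n '2p;4p'
```

```text
eef_pos: [0.4938, -0.3084, 0.0423]
force: [0.3, 0.0, 0.1]
eef_pos: [0.4938, -0.3084, 0.0418]
force: [0.1, -0.2, -0.6]
```

```bash
python3 -m creep '[[0.004,0,0,0,0],[0.004,0,0,0,0],[0.004,0,0,0,0],[0.004,0,0,0,0]]' 10; python3 - <<'E'
from h import *
s,im,c=snap("w8")
g=cv2.cvtColor(im,cv2.COLOR_RGB2GRAY)
for r in(240,248,256,264,272,280): print(r,g[r,236:312:2])
E
```

```text
t: 7.38
eef_pos: [0.4939, -0.3084, 0.0419]
ee_rot: [3.142, -0.0, -0.202]
force: [-0.5, -0.3, -0.0]
width: 0.0045
gripper_force: 0.0
240 [73 74 74 74 74 74 74 74 72 47 25 25 26 25 27 27 27 26 27 25 27 27 28 27
 27 26 25 25 27 55 74 74 74 74 75 74 74 74]
248 [29 28 28 29 27 30 28 24 22 25 23 25 24 25 26 24 24 25 24 23 27 25 24 24
 25 23 23 26 24 23 23 26 28 27 28 28 27 28]
256 [27 27 26 27 26 27 24 46 92 91 91 92 80 21 22 22 28 58 60 59 60 60 49 21
 23 21 37 92 92 90 90 87 24 25 26 26 27 26]
264 [25 26 27 26 25 23 21 40 91 90 91 93 48 20 22 22 25 82 85 85 85 87 56 19
 22 22 22 75 87 90 90 85 18 19 24 24 25 24]
272 [24 25 24 24 24 26 86 84 73 96 88 81 28 21 21 21 25 81 86 85 86 87 56 20
 21 20 19 49 87 90 77 58 68 44 19 25 23 23]
280 [ 38  38  36  38  25  59 127 112  64  85  93  63  19  19  20  20  19  20
  21  21  22  22  22  19  20  19  18  25  88  93  64  56  77  75  19  35
  36  36]
```

The fingers closed to 4.5 mm with no force, so the tips must be above the pin. I'll probe down on the pin's top with a force guard.

```bash
cat > ok.py <<'E'
from station import arm
import sys
s=arm.get_state();L=float(sys.argv[1]) if len(sys.argv)>1 else 2.5
print(round(s['t'],2),s['eef_pos'].round(4),'F',s['force'].round(1),'w',round(s['width'],4),round(s['gripper_force'],1));sys.exit(abs(s['force'][2])>L)
E
C="python3 -m creep"; $C '[[0.004,0,0,0.0005,0],[0.004,0,0,0.0005,0]]'>/dev/null; python3 ok.py && { $C '[[0.004,0,0,0.0005,0],[0.004,0,0,0.0005,0]]'>/dev/null; python3 ok.py; } && { $C '[[0.004,0,0,0.0005,0],[0.004,0,0,0.0005,0]]'>/dev/null; python3 ok.py; } && { $C '[[0.004,0,0,0.0005,0],[0.004,0,0,0.0005,0]]'>/dev/null; python3 ok.py; }
```

```text
7.6 [ 0.4938 -0.3083  0.0413] F [ 0.3  0.2 -0.3] w 0.0037 0.0False
```

```bash
sed -i 's/sys.exit(\(.*\))$/sys.exit(int(\1))/' ok.py
C="python3 -m creep"; $C '[[0.004,0,0,0.0005,0],[0.004,0,0,0.0005,0]]'>/dev/null; python3 ok.py && { $C '[[0.004,0,0,0.0005,0],[0.004,0,0,0.0005,0]]'>/dev/null; python3 ok.py; } && { $C '[[0.004,0,0,0.0005,0],[0.004,0,0,0.0005,0]]'>/dev/null; python3 ok.py; } && { $C '[[0.004,0,0,0.0005,0],[0.004,0,0,0.0005,0]]'>/dev/null; python3 ok.py; }
python3 - <<'E'
from h import *
s,im,c=snap("w9");cv2.imwrite("pics/w9c.png",cv2.resize(im[180:330,175:375,::-1],None,fx=4,fy=4))
E
```

```text
7.77 [ 0.4938 -0.3083  0.0408] F [ 0.2  0.6 -0.3] w 0.0041 0.0
7.93 [ 0.4938 -0.3084  0.0403] F [-0.2  0.4  0.2] w 0.004 0.0
8.1 [ 0.4938 -0.3083  0.0397] F [-0.6  0.8 -0. ] w 0.0041 0.0
8.27 [ 0.4938 -0.3084  0.0393] F [-0.  -0.1 -0.1] w 0.0038 0.0
```

View pics/w9c.png

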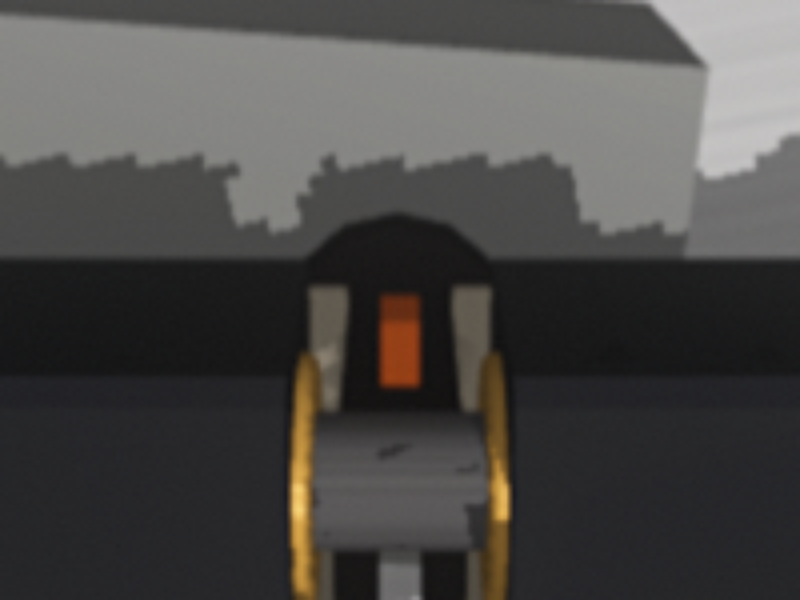

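The picture shows the pads covering both sides of the pin: the real finger ends are still above its top. By the rows they sit about 19 mm behind the reported TCP. I'll continue probing for the pin top.

```bash
C="python3 -m creep"; $C '[[0.004,0,0,0.0005,0],[0.004,0,0,0.0005,0]]'>/dev/null; python3 ok.py && { $C '[[0.004,0,0,0.0005,0],[0.004,0,0,0.0005,0]]'>/dev/null; python3 ok.py; } && { $C '[[0.004,0,0,0.0005,0],[0.004,0,0,0.0005,0]]'>/dev/null; python3 ok.py; } && { $C '[[0.004,0,0,0.0005,0],[0.004,0,0,0.0005,0]]'>/dev/null; python3 ok.py; }  && { $C '[[0.004,0,0,0.0005,0],[0.004,0,0,0.0005,0]]'>/dev/null; python3 ok.py; } && { $C '[[0.004,0,0,0.0005,0],[0.004,0,0,0.0005,0]]'>/dev/null; python3 ok.py; }
```

```text
8.48 [ 0.4938 -0.3083  0.0388] F [ 0.2  0.  -0.1] w 0.004 0.0
8.65 [ 0.4938 -0.3084  0.0383] F [0.3 0.4 0.3] w 0.0038 0.0
8.82 [ 0.4938 -0.3084  0.0378] F [ 0.1  0.1 -0.4] w 0.004 0.0
8.98 [ 0.4938 -0.3083  0.0373] F [-0.1 -1.2  0.3] w 0.0043 0.0
9.15 [ 0.4938 -0.3084  0.0368] F [ 0.1 -0.4  0. ] w 0.004 0.0
9.32 [ 0.4938 -0.3084  0.0363] F [0.  0.  0.3] w 0.0039 0.0
```

```bash
C="python3 -m creep"; $C '[[0.004,0,0,0.0005,0],[0.004,0,0,0.0005,0]]'>/dev/null; python3 ok.py && { $C '[[0.004,0,0,0.0005,0],[0.004,0,0,0.0005,0]]'>/dev/null; python3 ok.py; } && { $C '[[0.004,0,0,0.0005,0],[0.004,0,0,0.0005,0]]'>/dev/null; python3 ok.py; } && { $C '[[0.004,0,0,0.0005,0],[0.004,0,0,0.0005,0]]'>/dev/null; python3 ok.py; }  && { $C '[[0.004,0,0,0.0005,0],[0.004,0,0,0.0005,0]]'>/dev/null; python3 ok.py; } && { $C '[[0.004,0,0,0.0005,0],[0.004,0,0,0.0005,0]]'>/dev/null; python3 ok.py; } && { $C '[[0.004,0,0,0.0005,0],[0.004,0,0,0.0005,0]]'>/dev/null; python3 ok.py; }
```

```text
9.48 [ 0.4939 -0.3084  0.0359] F [-0.4  0.8  0.6] w 0.0044 0.2
9.65 [ 0.494  -0.3084  0.0358] F [-0.8  1.2  4.3] w 0.0037 2.1
```

Contact with the pin top at reported z = 0.0360, so the tips are about 21 mm behind the reported TCP. Open, go down around the pin, feel for the flange, and grip.

```bash
C="python3 -m creep"; $C '[[0.004,0,0,-0.003,0],[0.02,0,0,-0.003,0],[0.02,0,0,-0.003,0],[0.02,0,0,-0.003,0],[0.02,0,0,-0.003,0],[0.02,0,0,0.002,0],[0.02,0,0,0.006,0],[0.02,0,0,0.0065,0],[0.02,0,0,0.0065,0]]'>/dev/null; python3 ok.py && { $C '[[0.02,0,0,0.0005,0],[0.02,0,0,0.0005,0]]'>/dev/null; python3 ok.py; } && { $C '[[0.02,0,0,0.0005,0],[0.02,0,0,0.0005,0]]'>/dev/null; python3 ok.py; } && { $C '[[0.02,0,0,0.0005,0],[0.02,0,0,0.0005,0]]'>/dev/null; python3 ok.py; }  && { $C '[[0.02,0,0,0.0005,0],[0.02,0,0,0.0005,0]]'>/dev/null; python3 ok.py; } && { $C '[[0.02,0,0,0.0005,0],[0.02,0,0,0.0005,0]]'>/dev/null; python3 ok.py; }
```

```text
10.4 [ 0.4934 -0.3082  0.0282] F [ 0.1 -0.2 -0.9] w 0.02 0.0
10.57 [ 0.4939 -0.3084  0.0283] F [0.7 0.2 0.6] w 0.0201 0.0
10.73 [ 0.4939 -0.3084  0.0279] F [-0.6  0.3 -0. ] w 0.0196 0.0
10.9 [ 0.4938 -0.3084  0.0274] F [-0.   0.6  0.4] w 0.0199 0.0
11.07 [ 0.4939 -0.3084  0.0271] F [-1.   0.4  1.6] w 0.0203 0.7
11.23 [ 0.494  -0.3084  0.027 ] F [-1.6  1.   5.5] w 0.0203 3.1
```

```bash
C="python3 -m creep"; $C '[[0.02,0,0,-0.001,0],[0.004,0,0,-0.001,0],[0.004,0,0,-0.001,0],[0.004,0,0,-0.001,0],[0.004,0,0,-0.001,0],[0.004,0,0,-0.001,0]]' 25 >/dev/null; python3 ok.py 8 && { $C '[[0.004,0,0,-0.0417,0],[0.004,0,0,-0.08,0],[0.004,0,0,-0.11,0],[0.004,0,0,-0.11,0]]'>/dev/null; python3 ok.py; }
python3 - <<'E'
from h import *
s,im,c=snap("w10");print(s['ee_rot'],s['q'][5]);h=hsv(im)
print(blobs(orange(im)&(np.indices(orange(im).shape)[1]>250)&(np.indices(orange(im).shape)[1]<300),15))
# true hole target: reported tip point 20.9mm behind
H=np.array([.5287,.1306,.0715])
for P in(H,): print(delta(s,[H[0]-s['eef_pos'][0],H[1]-s['eef_pos'][1],0]))
E
```

```text
11.73 [ 0.4938 -0.3084  0.0272] F [ 0.4  0.2 -0. ] w 0.0074 25.0
12.07 [ 0.4974 -0.31    0.1443] F [ 0.7 -0.2 -0.4] w 0.008 25.0
[ 3.13938367 -0.01013253 -0.20062237] 1.5914809953762117
[([266, 264, 18, 19, 336], [274.5, 273.14])]
[-0.05717108 -0.43800661 -0.00154686]
```

```bash
python3 -m creep '[[0.004,-0.107,-0.438,0,0],[0.004,-0.107,-0.438,0,0],[0.004,-0.107,-0.438,0,0],[0.004,-0.107,-0.438,0,0],[0.004,-0.107,-0.438,0,0],[0.004,-0.107,-0.438,0,0],[0.004,-0.107,-0.438,0,0],[0.004,-0.107,-0.438,0,0],[0.004,-0.107,-0.438,0,0],[0.004,-0.107,-0.438,0,0],[0.004,-0.107,-0.438,0,0],[0.004,-0.107,-0.438,0.015,0],[0.004,-0.107,-0.438,0.015,0],[0.004,-0.107,-0.438,0.015,0],[0.004,-0.107,-0.438,0.015,0],[0.004,-0.107,-0.438,0.015,0]]' >/dev/null; python3 - <<'E'
from h import *
s,im,c=snap("w11");print(s['t'],s['eef_pos'].tolist(),s['ee_rot'].tolist(),s['force'],s['width'],np.abs(s['qd']).max())
print(proj(c,[.5287,.1306,.0715]),hole(im,c,[.5287,.1306,.0715]))
h=hsv(im)
for r in range(256,290): print(r,im[r,262:288,0].tolist() if r%4==0 else '',int(im[r,270:279,0].mean()))
E
```

```text
13.45 [0.4769508084786846, 0.1412267716845409, 0.12264557046517492] [3.141500514051203, -8.470651827940934e-05, -0.2031362180822236] [0.13072143 0.58530962 0.44389342] 0.007861038878558851 0.0055353429477615415
[273.37595164 142.61323962] (np.float64(0.8889066495529252), (274.2078857421875, 142.3001251220703), (21.83183479309082, 22.439308166503906))
256 [31, 33, 31, 32, 31, 34, 34, 34, 33, 35, 34, 34, 34, 35, 35, 36, 35, 35, 35, 35, 37, 35, 34, 35, 34, 35] 34
257  34
258  34
259  35
260 [33, 31, 33, 32, 32, 33, 35, 35, 34, 33, 34, 35, 34, 34, 35, 36, 33, 35, 36, 36, 35, 33, 33, 33, 34, 36] 34
261  29
262  52
263  110
264 [32, 33, 30, 43, 91, 126, 140, 141, 141, 141, 141, 141, 141, 141, 142, 140, 142, 141, 141, 141, 130, 98, 50, 32, 34, 35] 141
265  143
266  142
267  142
268 [34, 34, 29, 60, 127, 144, 143, 142, 143, 142, 142, 142, 142, 142, 142, 143, 142, 142, 143, 144, 147, 135, 69, 29, 31, 34] 142
269  143
270  159
271  185
272 [36, 34, 32, 86, 180, 201, 201, 200, 198, 199, 197, 199, 198, 199, 199, 199, 198, 199, 199, 200, 202, 185, 95, 33, 32, 35] 198
273  200
274  201
275  201
276 [35, 32, 27, 81, 175, 203, 203, 202, 202, 200, 201, 201, 201, 201, 202, 201, 202, 202, 201, 203, 203, 182, 89, 28, 32, 34] 201
277  201
278  201
279  201
280 [33, 31, 27, 82, 177, 204, 205, 204, 204, 204, 203, 204, 203, 205, 204, 204, 204, 205, 204, 205, 206, 183, 89, 30, 32, 32] 203
281  198
282  157
283  93
284 [61, 62, 62, 61, 65, 64, 63, 63, 61, 61, 61, 63, 62, 63, 63, 62, 62, 62, 62, 62, 64, 62, 61, 61, 62, 61] 62
285  64
286  71
287  78
288 [87, 87, 84, 82, 80, 83, 86, 88, 87, 87, 88, 87, 87, 86, 87, 88, 88, 88, 87, 87, 88, 89, 87, 87, 87, 88] 87
289  96
```

```bash
cat > hp.py <<'E'
from h import *
S=[("w1",[0.52934523,0.12936669,0.2045692],[3.14058904,8.57593728e-04,-3.65876631e-01]),("w2",[0.52206197,0.05878171,0.20559355],None),("w11",[0.4769508084786846,0.1412267716845409,0.12264557046517492],[3.1415005,-8.47e-05,-0.2031362])]
g=[.5287,.1306,.0715];cs=[];us=[]
for n,p,r in S:
    if r is None: r=[3.141,0.0005,-.3645]
    c=cam("wrist",dict(eef_pos=p,ee_rot=r));im=cv2.imread(f"pics/{n}.png")[:,:,::-1].copy();h=hole(im,c,g);cs.append(c);us.append(h[1])
print(tri([cs[0],cs[2]],[us[0],us[2]]),tri(cs,us))
for z in(.068,.0715,.075):print([onz(c,u,z)[:2].round(4).tolist() for c,u in zip(cs,us)])
s=arm.get_state()
for z in(.068,.0715,.075):print(z,delta(s,onz(cs[2],us[2],z)-s['eef_pos'])-np.array([0,.0007,0]))
E
python3 hp.py
```

```text
(array([0.52895363, 0.13010413, 0.07331162]), [8.091580818420153e-05, 8.091580818426141e-05]) (array([0.52863171, 0.13017075, 0.07099004]), [0.00024297195308198175, 0.0001091199348556369, 0.0001506263040823694])
[[0.5279, 0.1306], [0.5281, 0.131], [0.5285, 0.1301]]
[[0.5286, 0.1303], [0.5287, 0.1299], [0.5288, 0.1301]]
[[0.5294, 0.13], [0.5294, 0.1288], [0.529, 0.13]]
0.068 [ 0.05264102 -0.0001584   0.05477192]
0.0715 [ 0.05290859 -0.00015382  0.051272  ]
0.075 [ 0.05317616 -0.00014923  0.04777208]
```

```bash
C="python3 -m creep"; $C '[[0.004,0.0529,-0.0002,0,0],[0.004,0.0529,-0.0002,0,0],[0.004,0.0529,-0.0002,0.02,0],[0.004,0.0529,-0.0002,0.036,0],[0.004,0.0529,-0.0002,0.036,0],[0.004,0.0529,-0.0002,0.036,0]]'>/dev/null; python3 ok.py; python3 - <<'E'
from h import *
s=arm.get_state();print(s['eef_pos'],s['ee_rot'],delta(s,np.array([.5288,.1301,.0715])-s['eef_pos']))
im=arm.grab_frame("side");x,y=map(int,proj(cam("side"),[.529,.130,.08]))
cv2.imwrite("pics/s2.png",cv2.resize(im[y-45:y+45,x-60:x+60,::-1],(800,600),interpolation=cv2.INTER_CUBIC))
E
```

```text
14.0 [0.5285 0.1307 0.0862] F [0.8 0.2 0.6] w 0.0079 25.0
[0.52847846 0.13072188 0.08623019] [ 3.14031280e+00  9.62442178e-04 -2.02944616e-01] [0.00045446 0.00052545 0.01473044]
```

View pics/s2.png

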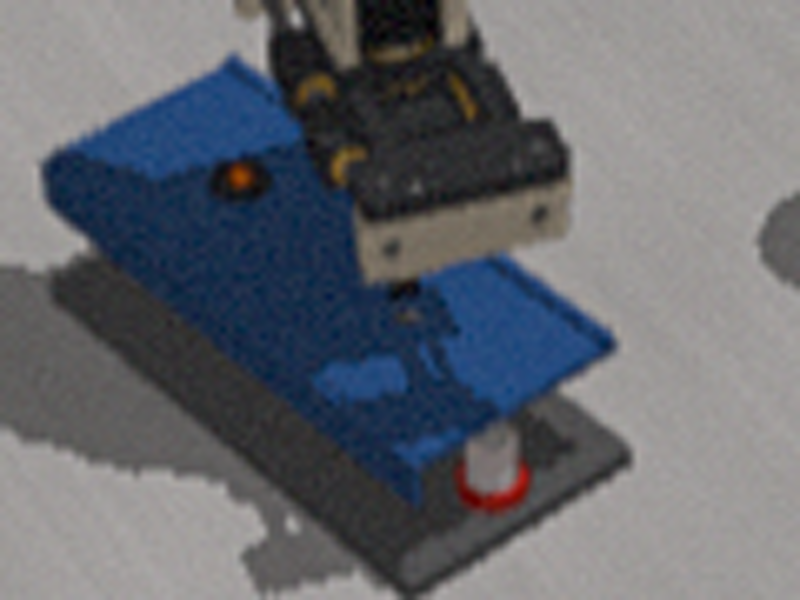

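The side picture shows the rivet's tip at crop (403,290), right above the hole at (408,315). Inserting with force guards.

```bash
C="python3 -m creep"; $C '[[0.004,0,0,0.004,0],[0.004,0,0,0.008,0],[0.004,0,0,0.008,0]]'>/dev/null; python3 ok.py 4; python3 - <<'E'
from h import *
s=arm.get_state();print(delta(s,np.array([.5288,.1301,.0715])-s['eef_pos']),s['ee_rot'])
E
python3 ok.py 4 && { $C '[[0.004,0,0,0.002,0],[0.004,0,0,0.002,0]]'>/dev/null; python3 ok.py 4; } && { $C '[[0.004,0,0,0.002,0],[0.004,0,0,0.002,0]]'>/dev/null; python3 ok.py 4; } && { $C '[[0.004,0,0,0.002,0],[0.004,0,0,0.002,0]]'>/dev/null; python3 ok.py 4; } && { $C '[[0.004,0,0,0.002,0],[0.004,0,0,0.002,0]]'>/dev/null; python3 ok.py 4; } && { $C '[[0.004,0,0,0.002,0],[0.004,0,0,0.002,0]]'>/dev/null; python3 ok.py 4; }
```

```text
14.3 [0.5285 0.1318 0.0783] F [-0.2 -0.8  0.1] w 0.0077 25.0
[0.00063311 0.00159351 0.00681391] [-3.14131284e+00 -4.98631756e-05 -2.01808807e-01]
14.3 [0.5285 0.1318 0.0783] F [-0.2 -0.8  0.1] w 0.0077 25.0
14.47 [0.5286 0.1319 0.0763] F [ 0.8 -0.1 -0.5] w 0.0075 25.0
14.63 [0.5286 0.1318 0.0742] F [-0.5 -0.1 -0.3] w 0.0075 25.0
14.8 [0.5286 0.1318 0.0721] F [ 1.4  0.5 -0.3] w 0.0083 25.0
14.97 [0.5286 0.1317 0.0701] F [ 0.5 -0.7  0. ] w 0.0078 25.0
15.13 [0.5287 0.1318 0.0681] F [ 0.9 -0.2 -0.5] w 0.008 25.0
```

```bash
C="python3 -m creep"; $C '[[0.004,0.0004,0.0009,0,0],[0.004,0.0004,0.0009,0,0]]'>/dev/null; 
python3 ok.py 4 && { $C '[[0.004,0,0,0.002,0],[0.004,0,0,0.002,0]]'>/dev/null; python3 ok.py 4; } && { $C '[[0.004,0,0,0.002,0],[0.004,0,0,0.002,0]]'>/dev/null; python3 ok.py 4; } && { $C '[[0.004,0,0,0.0015,0],[0.004,0,0,0.0015,0]]'>/dev/null; python3 ok.py 4; } && { $C '[[0.004,0,0,0.001,0],[0.004,0,0,0.001,0]]'>/dev/null; python3 ok.py 4; } && { $C '[[0.004,0,0,0.001,0],[0.004,0,0,0.001,0]]'>/dev/null; python3 ok.py 4; }
```

```text
15.3 [0.5287 0.1306 0.0683] F [ 0.7 -0.3 -0.2] w 0.0074 25.0
15.47 [0.5287 0.1307 0.066 ] F [-0.3 -0.2 -1. ] w 0.0079 25.0
15.63 [0.5287 0.1307 0.064 ] F [1.1 0.5 0.4] w 0.0078 25.0
15.8 [0.5287 0.1308 0.0626] F [-0.3  0.3 -0.7] w 0.0077 25.0
15.97 [0.5288 0.1308 0.0617] F [ 0.2 -0.5 -0.4] w 0.0078 25.0
16.13 [0.5288 0.1308 0.0607] F [ 0.2 -0.9 -0.8] w 0.0077 25.0
```

```bash
C="python3 -m creep"; 
python3 ok.py 4 && { $C '[[0.004,0,0,0.002,0],[0.004,0,0,0.002,0]]'>/dev/null; python3 ok.py 3; } && { $C '[[0.004,0,0,0.002,0],[0.004,0,0,0.002,0]]'>/dev/null; python3 ok.py 3; } && { $C '[[0.004,0,0,0.001,0],[0.004,0,0,0.001,0]]'>/dev/null; python3 ok.py 3; } && { $C '[[0.004,0,0,0.0007,0],[0.004,0,0,0.0007,0]]'>/dev/null; python3 ok.py 3; } && { $C '[[0.004,0,0,0.0007,0],[0.004,0,0,0.0007,0]]'>/dev/null; python3 ok.py 3; } && { $C '[[0.004,0,0,0.0007,0],[0.004,0,0,0.0007,0]]'>/dev/null; python3 ok.py 3; } && { $C '[[0.004,0,0,0.0007,0],[0.004,0,0,0.0007,0]]'>/dev/null; python3 ok.py 3; }
```

```text
16.13 [0.5288 0.1308 0.0607] F [ 0.2 -0.9 -0.8] w 0.0077 25.0
16.3 [0.5287 0.1307 0.0585] F [-0.   0.   0.6] w 0.008 25.0
16.47 [0.529  0.1308 0.0571] F [-2.7 -0.2  7. ] w 0.0075 25.0
```

```bash
C="python3 -m creep"; $C '[[0.004,-0.0004,0,-0.0006,0],[0.004,-0.0004,0,-0.0006,0]]'>/dev/null; python3 ok.py; $C '[[0.004,-0.0003,0,0,0],[0.004,-0.0003,0,0,0]]'>/dev/null; python3 ok.py;  $C '[[0.004,0,0,0.0004,0],[0.004,0,0,0.0004,0]]'>/dev/null; python3 ok.py
```

```text
16.63 [0.5288 0.131  0.0578] F [-0.2  0.2  2.2] w 0.0076 25.0
16.8 [0.5287 0.1311 0.0577] F [ 1.6 -1.3  2.4] w 0.0079 25.0
16.97 [0.5287 0.1311 0.0574] F [ 0.7 -1.3  5.4] w 0.0079 25.0
```

```bash
C="python3 -m creep"; $C '[[0.004,0,0,0.0003,0],[0.004,0,0,0.0003,0]]'>/dev/null; python3 ok.py 9.5 && { $C '[[0.004,0,0,0.0003,0],[0.004,0,0,0.0003,0]]'>/dev/null; python3 ok.py 9.5;} && { $C '[[0.004,0,0,0.0003,0],[0.004,0,0,0.0003,0]]'>/dev/null; python3 ok.py 9.5;} && { $C '[[0.004,0,0,0.0003,0],[0.004,0,0,0.0003,0]]'>/dev/null; python3 ok.py 9.5;}
```

```text
17.13 [0.5287 0.1311 0.0572] F [ 1.3 -1.4  7.3] w 0.0077 25.0
17.3 [0.5287 0.1311 0.057 ] F [ 0.3 -0.5  7.1] w 0.0078 25.0
17.47 [0.5287 0.131  0.0568] F [-0.2 -0.5  8.8] w 0.0078 25.0
17.63 [0.5287 0.1311 0.0566] F [ 0.4 -2.9  9.4] w 0.0076 25.0
```

```bash
C="python3 -m creep"; $C '[[0.004,0,0,-0.0012,0],[0.02,0,0,-0.0012,0],[0.02,0,0,-0.0012,0],[0.02,0,0,-0.0012,0],[0.02,0,0,-0.0012,0]]'>/dev/null; python3 ok.py 9.5 && { $C '[[0.02,0,0,0.0005,0],[0.02,0,0,0.0005,0]]'>/dev/null; python3 ok.py 4;} && { $C '[[0.02,0,0,0.0005,0],[0.02,0,0,0.0005,0]]'>/dev/null; python3 ok.py 4;} && { $C '[[0.02,0,0,0.0005,0],[0.02,0,0,0.0005,0]]'>/dev/null; python3 ok.py 4;} && { $C '[[0.02,0,0,0.0005,0],[0.02,0,0,0.0005,0]]'>/dev/null; python3 ok.py 4;}
```

```text
18.05 [0.5281 0.131  0.057 ] F [ 0.6 -0.8  4.2] w 0.0195 2.4
18.22 [0.5282 0.131  0.0567] F [-1.   0.9  7.6] w 0.0195 3.7
```

```bash
C="python3 -m creep"; { $C '[[0.02,0,0,0.0004,0],[0.02,0,0,0.0004,0]]'>/dev/null; python3 ok.py 13;} && { $C '[[0.02,0,0,0.0004,0],[0.02,0,0,0.0004,0]]'>/dev/null; python3 ok.py 13;} && { $C '[[0.02,0,0,0.0004,0],[0.02,0,0,0.0004,0]]'>/dev/null; python3 ok.py 13;} && { $C '[[0.02,0,0,0.0004,0],[0.02,0,0,0.0004,0]]'>/dev/null; python3 ok.py 13;}
```

```text
18.38 [0.5282 0.131  0.0565] F [-2.8  0.2  9.5] w 0.02 4.4
18.55 [0.5282 0.131  0.0562] F [-1.2 -0.5  8.6] w 0.0198 4.6
18.72 [0.5282 0.131  0.0558] F [-2.1  0.1  9.7] w 0.0199 4.6
18.88 [0.5282 0.131  0.0554] F [-1.4 -0.5  9.3] w 0.02 4.6
```

Force is steady at about 9.5 N while going down: the cradle is slipping. Following it down to its stop.

```bash
C="python3 -m creep"; { $C '[[0.02,0,0,0.0008,0],[0.02,0,0,0.0008,0]]'>/dev/null; python3 ok.py 12;} && { $C '[[0.02,0,0,0.0008,0],[0.02,0,0,0.0008,0]]'>/dev/null; python3 ok.py 12;} && { $C '[[0.02,0,0,0.0008,0],[0.02,0,0,0.0008,0]]'>/dev/null; python3 ok.py 12;} && { $C '[[0.02,0,0,0.0008,0],[0.02,0,0,0.0008,0]]'>/dev/null; python3 ok.py 12;} && { $C '[[0.02,0,0,0.0008,0],[0.02,0,0,0.0008,0]]'>/dev/null; python3 ok.py 12;} && { $C '[[0.02,0,0,0.0008,0],[0.02,0,0,0.0008,0]]'>/dev/null; python3 ok.py 12;} && { $C '[[0.02,0,0,0.0008,0],[0.02,0,0,0.0008,0]]'>/dev/null; python3 ok.py 12;} && { $C '[[0.02,0,0,0.0008,0],[0.02,0,0,0.0008,0]]'>/dev/null; python3 ok.py 12;}
```

```text
19.05 [0.5282 0.131  0.0545] F [-1.3 -0.3  9.5] w 0.02 4.6
19.22 [0.5282 0.131  0.0537] F [-2.8 -0.6  9. ] w 0.0201 4.6
19.38 [0.5282 0.131  0.0529] F [-1.7 -0.7  8.6] w 0.0198 4.6
19.55 [0.5282 0.131  0.0521] F [-2.5  0.1  9.1] w 0.0198 4.6
19.72 [0.5282 0.131  0.0513] F [-1.2 -0.3  9. ] w 0.02 4.6
19.88 [0.5282 0.131  0.0505] F [-1.4  0.4  8.4] w 0.0199 4.6
20.05 [0.5282 0.131  0.0497] F [-1.1 -0.7  9. ] w 0.0197 4.6
20.22 [0.5282 0.131  0.0489] F [-1.6 -1.   9. ] w 0.0199 4.6
```

```bash
C="python3 -m creep"; { $C '[[0.02,0,0,0.0008,0],[0.02,0,0,0.0008,0]]'>/dev/null; python3 ok.py 12;} && { $C '[[0.02,0,0,0.0008,0],[0.02,0,0,0.0008,0]]'>/dev/null; python3 ok.py 12;} && { $C '[[0.02,0,0,0.0008,0],[0.02,0,0,0.0008,0]]'>/dev/null; python3 ok.py 12;} && { $C '[[0.02,0,0,0.0008,0],[0.02,0,0,0.0008,0]]'>/dev/null; python3 ok.py 12;} && { $C '[[0.02,0,0,0.0008,0],[0.02,0,0,0.0008,0]]'>/dev/null; python3 ok.py 12;} && { $C '[[0.02,0,0,0.0008,0],[0.02,0,0,0.0008,0]]'>/dev/null; python3 ok.py 12;} && { $C '[[0.02,0,0,0.0008,0],[0.02,0,0,0.0008,0]]'>/dev/null; python3 ok.py 12;} && { $C '[[0.02,0,0,0.0008,0],[0.02,0,0,0.0008,0]]'>/dev/null; python3 ok.py 12;}
```

```text
20.38 [0.5282 0.1309 0.0481] F [-1.9 -0.8  9.4] w 0.0197 4.6
20.55 [0.5282 0.1309 0.0473] F [-2.7 -0.5  8.7] w 0.02 4.6
20.72 [0.5282 0.131  0.0465] F [-2.6 -0.5  9.6] w 0.02 4.6
20.88 [0.5282 0.131  0.0457] F [-1.6  0.4  8.6] w 0.0198 4.6
21.05 [0.5282 0.131  0.0449] F [-1.2  0.5  8.2] w 0.0199 4.6
21.22 [0.5282 0.131  0.0441] F [-2.   0.2  9.9] w 0.0201 4.6
21.38 [0.5282 0.1309 0.0433] F [-1.8 -0.1  9.5] w 0.0199 4.6
21.55 [0.5282 0.131  0.0426] F [-2.  -1.  10.6] w 0.0203 5.1
```

```bash
C="python3 -m creep"; { $C '[[0.02,0,0,0.0004,0],[0.02,0,0,0.0004,0]]'>/dev/null; python3 ok.py 14;} && { $C '[[0.02,0,0,0.0004,0],[0.02,0,0,0.0004,0]]'>/dev/null; python3 ok.py 14;} && { $C '[[0.02,0,0,0.0004,0],[0.02,0,0,0.0004,0]]'>/dev/null; python3 ok.py 14;}
$C '[[0.02,0,0,-0.005,0],[0.02,0,0,-0.03,0],[0.02,0,0,-0.06,0],[0.02,0,0,-0.09,0],[0.02,0,0,-0.09,0],[0.02,0,0,-0.09,0]]'>/dev/null; python3 ok.py
python3 - <<'E'
from h import *
s,im,c=snap("w12")
ti,si=arm.grab_frame("top"),arm.grab_frame("side");cv2.imwrite("pics/t12.png",ti[:,:,::-1]);cv2.imwrite("pics/s12.png",si[:,:,::-1])
print(s['eef_pos'],s['ee_rot'],blobs(orange(im),30))
b=(~blue(im)).astype(np.uint8)
cs,hi=cv2.findContours(blue(im).astype(np.uint8),cv2.RETR_CCOMP,cv2.CHAIN_APPROX_NONE)
for k,h in zip(cs,hi[0]):
    if cv2.contourArea(k)>200 and h[3]>=0: print("in",cv2.fitEllipse(k))
print([ [proj(c,[.5288,.1303,z]).round(1).tolist()] for z in(.062,.065,.071)])
f=(.5288-.110*np.sin(np.radians(10.3)),.1303+.110*np.cos(np.radians(10.3)));print(f,proj(c,[*f,.062]))
E
```

```text
21.72 [0.5283 0.131  0.0423] F [-2.5  0.1 11. ] w 0.0196 5.8
21.88 [0.5283 0.131  0.0421] F [-3.1  0.6 13.6] w 0.0201 6.6
22.05 [0.5283 0.131  0.0419] F [-3.2 -0.7 14.1] w 0.0199 7.4
22.55 [0.5286 0.1315 0.1321] F [ 0.2 -0.3 -0.9] w 0.0206 0.0
[0.52863022 0.13147919 0.13214982] [-3.13941006e+00 -1.60035896e-03 -2.01916413e-01] [([270, 214, 12, 15, 173], [275.56, 220.88])]
in ((275.5884094238281, 217.56443786621094), (36.51432800292969, 38.10991668701172), 87.3670654296875)
[[[275.4, 216.7]], [[275.4, 217.9]], [[275.4, 220.3]]]
(np.float64(0.5091317563372015), np.float64(0.23852735417268958)) [136.53904591 270.30141441]
```

Flange ellipse at (275.6,217.6), as predicted for the hole; its aspect ratio shows it is level, and the contact heights fit a seated flange. Now close the fingers and press the pin.

```bash
C="python3 -m creep"; $C '[[0,0,0.0005,0.03,0],[0,0,0.0005,0.06,0],[0,0,0.0005,0.074,0],[0,0,0.0005,0.074,0],[0,0,0.0005,0.074,0],[0,0,0.0005,0.074,0]]' 10 >/dev/null; python3 ok.py && { $C '[[0,0,0,0.0015,0],[0,0,0,0.0015,0]]'>/dev/null; python3 ok.py ;} && { $C '[[0,0,0,0.0015,0],[0,0,0,0.0015,0]]'>/dev/null; python3 ok.py ;} && { $C '[[0,0,0,0.001,0],[0,0,0,0.001,0]]'>/dev/null; python3 ok.py ;} && { $C '[[0,0,0,0.001,0],[0,0,0,0.001,0]]'>/dev/null; python3 ok.py ;} && { $C '[[0,0,0,0.001,0],[0,0,0,0.001,0]]'>/dev/null; python3 ok.py ;}
```

```text
23.2 [0.5281 0.1304 0.0571] F [-0.9  0.2  0.2] w 0.0005 0.0
23.37 [0.5283 0.1306 0.056 ] F [-0.3 -0.4 -0.1] w 0.0006 0.0
23.53 [0.5281 0.1305 0.0542] F [-0.1 -0.1 -0.6] w 0.0004 0.0
23.7 [0.528  0.1304 0.053 ] F [-0.7  0.3 -0.6] w 0.0004 0.0
23.87 [0.5282 0.1304 0.0522] F [-1.8 -0.4  3.9] w 0.0004 2.2
```

Contact at the predicted 0.0526, so the pin is still up and the rivet seated. Pressing.

```bash
C="python3 -m creep"; { $C '[[0,0,0,0.0006,0],[0,0,0,0.0006,0]]'>/dev/null; python3 ok.py 17;} && { $C '[[0,0,0,0.0006,0],[0,0,0,0.0006,0]]'>/dev/null; python3 ok.py 17;} && { $C '[[0,0,0,0.0006,0],[0,0,0,0.0006,0]]'>/dev/null; python3 ok.py 17;} && { $C '[[0,0,0,0.0006,0],[0,0,0,0.0006,0]]'>/dev/null; python3 ok.py 17;} && { $C '[[0,0,0,0.0006,0],[0,0,0,0.0006,0]]'>/dev/null; python3 ok.py 17;} && { $C '[[0,0,0,0.0006,0],[0,0,0,0.0006,0]]'>/dev/null; python3 ok.py 17;}
```

```text
24.03 [0.5283 0.1304 0.0518] F [-2.8 -0.6  6.3] w 0.0004 3.4
24.2 [0.5283 0.1304 0.0515] F [-2.3 -0.4  9.8] w 0.0004 4.6
24.37 [0.5283 0.1305 0.0511] F [-4.  -1.2 12. ] w 0.0005 5.8
24.53 [0.5284 0.1305 0.0508] F [-4.  -0.8 13.7] w 0.0005 6.7
24.7 [0.5284 0.1305 0.0502] F [-4.5 -1.  14.7] w 0.0008 6.8
24.87 [0.5284 0.1305 0.0496] F [-4.8  0.1 13.3] w 0.0004 6.9
```

```bash
C="python3 -m creep"; { $C '[[0,0,0,0.0008,0],[0,0,0,0.0008,0]]'>/dev/null; python3 ok.py 17;} && { $C '[[0,0,0,0.0008,0],[0,0,0,0.0008,0]]'>/dev/null; python3 ok.py 17;} && { $C '[[0,0,0,0.0008,0],[0,0,0,0.0008,0]]'>/dev/null; python3 ok.py 17;} && { $C '[[0,0,0,0.0008,0],[0,0,0,0.0008,0]]'>/dev/null; python3 ok.py 17;} && { $C '[[0,0,0,0.0008,0],[0,0,0,0.0008,0]]'>/dev/null; python3 ok.py 17;} && { $C '[[0,0,0,0.0008,0],[0,0,0,0.0008,0]]'>/dev/null; python3 ok.py 17;} && { $C '[[0,0,0,0.0008,0],[0,0,0,0.0008,0]]'>/dev/null; python3 ok.py 17;}
```

```text
25.03 [0.5284 0.1305 0.0488] F [-4.1 -1.1 12.5] w 0.0003 6.9
25.2 [0.5284 0.1304 0.048 ] F [-3.9 -0.7 14.3] w 0.0006 6.9
25.37 [0.5284 0.1304 0.0472] F [-4.7 -1.3 13.6] w 0.0007 6.9
25.53 [0.5284 0.1305 0.0464] F [-4.5 -1.4 13.6] w 0.0006 6.9
25.7 [0.5284 0.1305 0.0456] F [-5.1  0.4 12.6] w 0.0003 6.9
25.87 [0.5284 0.1305 0.0448] F [-4.2 -0.8 13.1] w 0.0003 6.9
26.03 [0.5284 0.1305 0.044 ] F [-4.  -0.8 13.2] w 0.0002 6.9
```

```bash
C="python3 -m creep"; { $C '[[0,0,0,0.0005,0],[0,0,0,0.0005,0]]'>/dev/null; python3 ok.py 18.5;} && { $C '[[0,0,0,0.0005,0],[0,0,0,0.0005,0]]'>/dev/null; python3 ok.py 18.5;} && { $C '[[0,0,0,0.0005,0],[0,0,0,0.0005,0]]'>/dev/null; python3 ok.py 18.5;} && { $C '[[0,0,0,0.0005,0],[0,0,0,0.0005,0]]'>/dev/null; python3 ok.py 18.5;} && { $C '[[0,0,0,0.0005,0],[0,0,0,0.0005,0]]'>/dev/null; python3 ok.py 18.5;} && { $C '[[0,0,0,0.0005,0],[0,0,0,0.0005,0]]'>/dev/null; python3 ok.py 18.5;} && { $C '[[0,0,0,0.0005,0],[0,0,0,0.0005,0]]'>/dev/null; python3 ok.py 18.5;}
```

```text
26.2 [0.5284 0.1305 0.0435] F [-5.  -0.2 13.6] w 0.0004 6.9
26.37 [0.5284 0.1305 0.043 ] F [-4.1 -1.1 14.2] w 0.0003 6.9
26.53 [0.5284 0.1305 0.0425] F [-4.6 -1.1 13.7] w 0.0009 6.9
26.7 [0.5284 0.1304 0.0422] F [-5.5 -1.7 17.3] w 0.0007 7.9
26.87 [0.5284 0.1305 0.0419] F [-6.  -0.4 17.9] w 0.0 8.9
27.03 [0.5285 0.1305 0.0416] F [-6.1 -2.1 20.3] w 0.0005 9.8
```

The pin reached its stop at 0.0424, as predicted (20 N peak). Retract and check.

```bash
python3 -m creep '[[0,0,0,-0.003,0],[0,0,0,-0.03,0],[0,0,0,-0.06,0],[0,0,0,-0.09,0],[0,0,0,-0.09,0],[0,0,0,-0.09,0]]'>/dev/null; python3 ok.py
python3 - <<'E'
from h import *
s,im,c=snap("w13");print(blobs(orange(im)&(np.indices(orange(im).shape)[0]<240),30))
for n in("w12","w13"):
    i=cv2.imread(f"pics/{n}.png")[:,:,::-1].copy();print(n,i[205:232,273:279,0].mean(1).astype(int).tolist())
cs,hi=cv2.findContours(blue(im).astype(np.uint8),cv2.RETR_CCOMP,cv2.CHAIN_APPROX_NONE)
for k,h in zip(cs,hi[0]):
    if cv2.contourArea(k)>200 and h[3]>=0: print("in",cv2.fitEllipse(k))
print([proj(c,[.5288,.1303,z]).round(1).tolist() for z in(.062,.065)])
E
```

```text
27.53 [0.5292 0.1312 0.1316] F [ 0.3 -0.  -1.4] w 0.0007 0.0
[([271, 214, 12, 12, 138], [276.38, 219.65])]
w12 [36, 36, 36, 35, 35, 34, 30, 46, 91, 115, 121, 144, 166, 173, 173, 172, 172, 171, 171, 171, 172, 171, 154, 101, 38, 17, 20]
w13 [36, 36, 36, 36, 35, 35, 34, 27, 46, 116, 163, 175, 174, 173, 172, 171, 171, 172, 173, 168, 127, 58, 21, 19, 21, 21, 22]
in ((276.3451843261719, 218.6516876220703), (36.58137130737305, 38.27768325805664), 88.38021087646484)
[[275.3, 217.9], [275.2, 219.1]]
```

The pin's side face is no longer visible, so it is flush, and the flange sits level where the hole was. Handing in.

```bash
python3 -c "
from station import arm
print(arm.job_done())"
```

```text
the job is handed in; nothing more can be done
None
```

Job handed in at about 27.5 s (no verdict came back): the rivet was seated in the empty hole with its pin up, then the orange pin was pressed to its stop (peak about 20 N) and released; the cradle slipped down about 14 mm during seating.

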